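Check the slide lock of a bench plate drawer

ROBOT

A 7-joint arm with a two-finger parallel gripper is mounted at the origin on the work surface. World frame = base frame: x ahead of the robot, y to its left, z up, the work surface at z = 0. Lengths are in m, angles in rad, forces in N, time in s.
With the tool pointing down it reaches from about 0.4 to 0.85 m from the base axis. Payload 10.4 kg.
Tool frame: the origin (TCP) lies where the fingers leave the gripper's body, on its centre line; the fingertips stand 73 mm ahead of it and the grasp point (between the pads) lies 54 mm ahead of it; z points along the fingers, y is the line along which they close (so a half turn about z gives the same grasp; the last joint's range is limited). The gripper opens to 85 mm and grips with 20 to 120 N. Pads are 22 mm wide; open, the fingers measure 114 mm over their backs; the gripper's body (76 mm by 85 mm) begins 54 mm behind the grasp point. The pads swing forward as they close: fully open they stand 13 mm farther back than shut.
Start: joints at [1.263, 0.332, -0.065, 1.46, 0.022, 1.35, -0.088], TCP at [0.176, -0.6, 0.304] pointing down, gripper open.
Joint ranges: [-2.6, 2.6], [-0.5, 2.12], [-1.47, 1.34], [0.16, 2.42], [-1.27, 4.41], [0.06, 2.06], [-2.6, 2.6]. Speed limits (rad/s): [2.22, 2.22, 2.79, 2.79, 3.14, 3.14, 3.14].

INTERFACE

Orientations are given as a unit quaternion [w, x, y, z].
In Python, from workcell import ctrl, imaging, status, order gives the robot as it stands (ctrl), with the cameras (imaging), the readings (status) and the job (order).
- The arm moves only by the shell command python3 nudge.py [FORCE], which reads ROWS from standard input. ROWS is a JSON list that holds a single list of rows (three levels of brackets), with 1 to 5 rows, each of 7 numbers: a rotation vector rx, ry, rz in a scale on which 1.0 is pi rad, then dx, dy, dz in parts of the range, where 1.0 means 1 m, then the finger opening in m; each row shifts and turns the commanded pose from where the row before left it, along the tool's axes as they then stand; what a row does not reach is not made up. A row lasts 1/10 s, in which the tool goes at most 0.05 m and 0.15 rad, less where a joint would pass 70% of its speed; a pose out of reach is approached as far as the arm can. The fingers move at their own pace and stop on an object; FORCE is the grip in N (left out, the last holds). Time passes only in rows, so rows that do not move let the fingers close. It prints the time, the measured TCP pose, the force, the opening and the grip force at its end. Shift and turn numbers lie between -1 and 1, and a call with a number outside is refused. Input that does not fit is refused with a message, and nothing moves.
- status.get_obs(): the state, without advancing time (a new reading comes with each control period).
- imaging.grab_frame(name): name is "side" or "top" or "wrist"; returns a dict with "image" (420x560x3 uint8, blue, green, red), "vfov" (degrees; the focal length in pixels is half the picture's height over the tangent of half this angle, whatever the lens; pixels are square), "cx", "cy" (the principal point, pixels), "origin" and "orientation" of the camera in the world; the wrist camera has in their place "mount" (4x4, takes a point from camera to tool coordinates, whose origin is the TCP and whose axes are the flange's). Camera axes: x right, y down, z forward; pixel columns grow to the right and rows downward; lengths in m; the calibration is good to about 2 mm. A picture is of the moment at which its call begins: read the wrist's pose just before it. There is no depth.
- order.hand_in(): hands the job in; it is judged then, once.
The state is a dict: "clock": time; "joint_positions": joint angles; "joint_vel": joint speeds; "effort": joint torques, N m; "position": TCP position; "tcp_rot": TCP orientation; "ft_force": force on the tool from outside, world axes, zero at the start; "wrist_torque": the same for the moment, N m; "finger_gap": finger opening in m; "finger_force": force on a finger pad.
Only numpy, scipy, OpenCV 4.12 (cv2) and the standard library are available. Lean on these libraries where they do the work, as an engineer would, in place of code of your own. Each camera call takes 0.05 s, during which the arm holds its last target. There are 200 camera calls.

TASK

The wider of the two white plate-drawer units on the bench has been cleaned and its slides need a check. Pull its tray out by the handle until it locks and let go, so that it is seen to stay out by itself; then press the release button on top of that unit and let the tray run fully home. Leave the narrower unit's tray shut.

Things in the scene. Friction and masses are not known exactly. Their poses are not given: they have to be found in the camera images.
- wide_handle (a point): Steel bow handle on the wide unit's grey tray front. White housing 240 wide x 240 deep x 120 mm high, front to the robot, turned up to 12 deg. Upright bar 16 wide (y), 14 deep (x), z 35-105 mm; 2 legs, 16 wide, to the panel face 40 mm behind it. Point: mid-bar, 95 mm above table; moves with tray. x into the unit (pull along -x), y left, z up. Free both sides: pinch across y from above.
- wide_tray (a joint): How far the wide unit's tray is out (m): 0 = fully home, panel against housing. A damped spring draws it home; pulling slowly takes 4 to 10 N. A catch clicks in at 0.110; the slides end at 0.118. Pull to 0.112-0.118 and let go: it stays locked at about 0.110. Let go earlier, it runs home. After release it runs home by itself in 1 to 2 s.
- wide_button (a point): Release button of the wide unit: round dark-grey cap 28 mm across, 16 mm proud of the housing's top, in a dark ring. Point: middle of the cap's top face, 136 mm above the table. In the closed handle's axes it lies 85 mm towards +x and 60 mm towards +y; it stays with the housing. Press straight down. A blue tip box, 48 mm high, stands behind it on the housing.
- wide_release (a joint): How far the wide unit's release button is pressed (m): 0 = up, 0.009 = fully down, about 5 N; it springs up again. The catch lets go from about 0.005. It dips by itself for a moment as the tray passes the catch.
- narrow_tray (a joint): How far the other unit's tray is out (m): 0 = shut. That unit is of the same make and height but only 150 mm wide; it stands to the left or right of the wide one and is to be left shut.

How it is judged:
By the outcome, as a careful person would: the job done as asked, in the order asked, and still so for the second after the job is handed in, with the robot touching nothing.
It also fails if it takes over 45 s, if anything falls off the work surface, if the arm or the gripper's body presses on something with over 40 N, if the wrist force passes 120 N, or if a joint passes its speed limit or range.

## Working session

There is one attempt and no reset: what is moved stays moved. The work goes in short steps, Python scripts to look and compute and a shell command to move; the robot and the scene stay as the last step left them, time stands still between calls to the robot, and variables do not carry over. Pictures are saved under pics/ and viewed, at most 10 in all, crops included, and the job is handed in when it is done.

```bash
mkdir -p pics
python3 - <<'E'
from workcell import ctrl, imaging, status, order
import cv2
o=status.get_obs();print(o['clock'],o['position'],o['tcp_rot'],o['finger_gap'])
for n in('top','side'):
    f=imaging.grab_frame(n);cv2.imwrite(f'pics/{n}0.png',f['image']);print(n,{k:v for k,v in f.items() if k!='image'})
E
```

```text
0.0 [ 0.1755262  -0.59955831  0.30309409] [-7.13254757e-04  9.89877147e-01  1.41925005e-01 -1.32349896e-04] 0.08544356396642873
top {'vfov': 53.30722436415011, 'cx': 281.7000753402237, 'cy': 211.71030053502872, 'origin': array([5.76612910e-01, 8.19748007e-05, 7.67081014e-01]), 'orientation': array([ 0.05236881, -0.70398249,  0.70794856, -0.0217944 ])}
side {'vfov': 42.229873821411864, 'cx': 279.47414210578063, 'cy': 216.22377169763615, 'origin': array([0.46020362, 0.64895283, 0.88825868]), 'orientation': array([ 0.05041801, -0.13605779,  0.92838089, -0.34213334])}
```

View pics/top0.png

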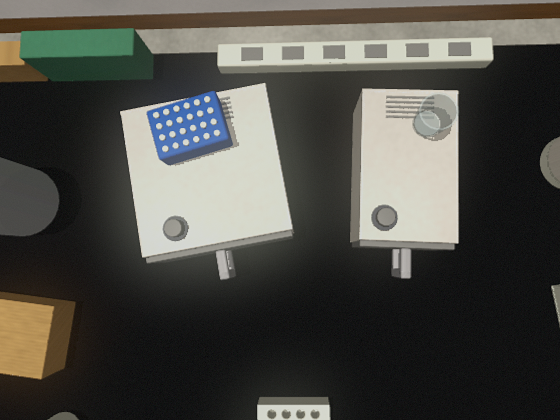

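View pics/side0.png

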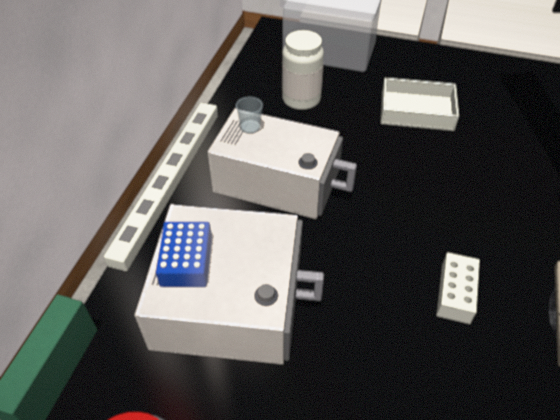

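The top view shows the wide unit on the left, with its button at about (175,228) and its handle at about (226,264). The narrow unit is on the right. I'll enlarge crops of both views.

Run:
```python
import cv2,numpy as np
a=cv2.imread('pics/top0.png')[200:300,130:300];b=cv2.imread('pics/side0.png')[250:320,240:340]
A=cv2.resize(a,None,fx=4.5,fy=4.5,interpolation=cv2.INTER_CUBIC)
cv2.imwrite('pics/ctop.png',A)
cv2.imwrite('pics/cside.png',cv2.resize(b,None,fx=7,fy=7,interpolation=cv2.INTER_CUBIC))
```

```text
(no output)
```

View pics/ctop.png

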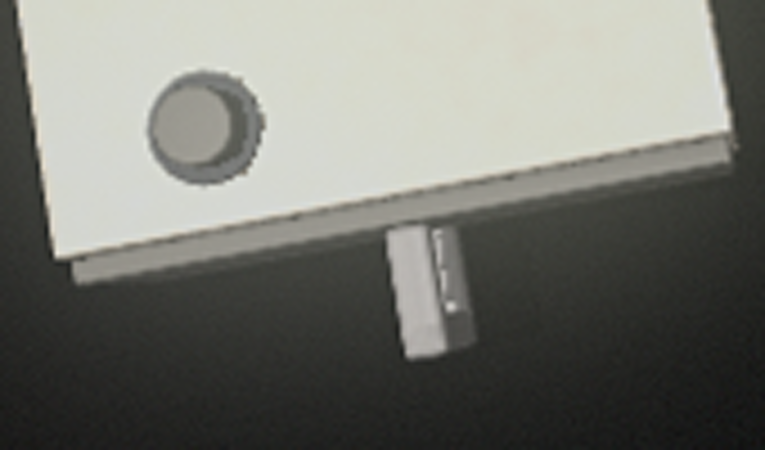

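View pics/cside.png

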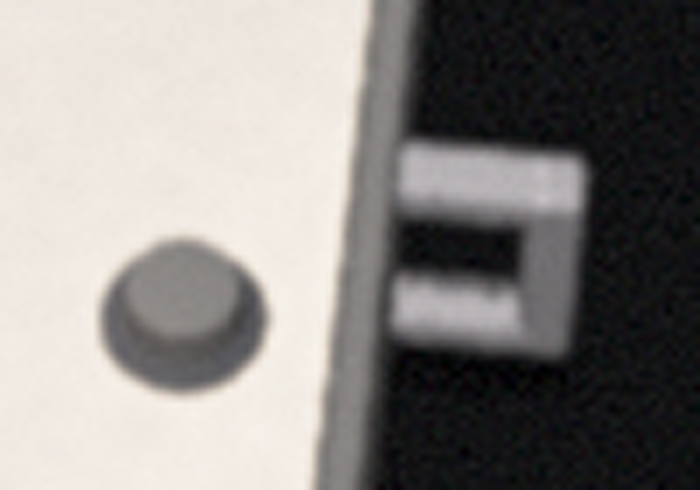

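In the top crop, the cap is at (190,125), the front edge of the handle top runs (407,357)-(444,353), and the housing front-top edge runs (52,258)-(730,132). In the side crop, the cap is at (183,288) and the handle front-top corners are at (585,155) and (580,215).

```bash
cat > h.py <<'E'
import numpy as np
from scipy.spatial.transform import Rotation as R
def rot(q): return R.from_quat(np.r_[q[1:],q[0]])
def px2w(f,u,v,z):
    fl=210/np.tan(np.radians(f['vfov']/2))
    d=rot(f['orientation']).apply([(u-f['cx'])/fl,(v-f['cy'])/fl,1])
    o=np.array(f['origin']); return o+d*(z-o[2])/d[2]
E
python3 - <<'E'
from h import *
np.set_printoptions(precision=4,suppress=True)
T=dict(vfov=53.30722436415011,cx=281.70007,cy=211.7103,origin=[5.76612910e-01,8.19748007e-05,7.67081014e-01],orientation=[ 0.05236881,-0.70398249,0.70794856,-0.0217944])
S=dict(vfov=42.229873821411864,cx=279.474142,cy=216.22377,origin=[0.46020362,0.64895283,0.88825868],orientation=[0.05041801,-0.13605779,0.92838089,-0.34213334])
t=lambda u,v,z:px2w(T,129.6+u/4.5,199.6+v/4.5,z)
s=lambda u,v,z:px2w(S,239.57+u/7,249.57+v/7,z)
L,Rr=t(52,258,.12),t(730,132,.12); e=L-Rr; print('edge',L,Rr,np.linalg.norm(e))
yaw=np.arctan2(-e[0],e[1]);print('yaw',np.degrees(yaw))
X=np.array([np.cos(yaw),np.sin(yaw),0]);Y=np.array([-X[1],X[0],0])
b=t(190,125,.136);h=t(425.5,355,.105)+.007*X
print('top btn',b,'bar',h)
b2=s(183,288,.136);h2=s(582.5,185,.105)+.007*X;print('side btn',b2,'bar',h2)
for B,H in((b,h),(b2,h2)):print('btn in handle',(B-H)@X,(B-H)@Y)
from workcell import ctrl, imaging, status, order
o=status.get_obs();print(o['position'],rot(o['tcp_rot']).as_matrix())
E
```

```text
edge [0.5756 0.248  0.12  ] [0.618  0.0124 0.12  ] 0.23931876861271018
yaw 10.19144260751468
top btn [0.6204 0.1956 0.136 ] bar [0.5483 0.121  0.105 ]
side btn [0.6205 0.1935 0.136 ] bar [0.5485 0.1191 0.105 ]
btn in handle 0.08422569108803336 0.06068256471468403
btn in handle 0.08408928259000507 0.060506137040114316
[ 0.1755 -0.5996  0.3032] [[ 0.9597  0.281  -0.0004]
 [ 0.281  -0.9597  0.0012]
 [-0.0001 -0.0013 -1.    ]]
```

Both views agree to 2 mm. The bar is at about (0.548, 0.120), the yaw is 10.2°, and the button sits at the stated offset. Next I'll turn the tool +0.107 rad and travel at the current height.

Units first: turns go in shares of pi rad. So 0.107 rad / 3.1416 = 0.0341.

```bash
echo '[[[0, 0, 0.0341, 0, 0, 0, 0.085], [0, 0, 0, 0.029, -0.0378, 0, 0.085], [0, 0, 0, 0.029, -0.0378, 0, 0.085], [0, 0, 0, 0.029, -0.0378, 0, 0.085], [0, 0, 0, 0.029, -0.0378, 0, 0.085]]]' | python3 nudge.py 40
echo '[[[0, 0, 0, 0.029, -0.0378, 0, 0.085], [0, 0, 0, 0.029, -0.0378, 0, 0.085], [0, 0, 0, 0.029, -0.0378, 0, 0.085], [0, 0, 0, 0.029, -0.0378, 0, 0.085], [0, 0, 0, 0.029, -0.0378, 0, 0.085]]]' | python3 nudge.py
echo '[[[0, 0, 0, 0.029, -0.0378, 0, 0.085], [0, 0, 0, 0.029, -0.0378, 0, 0.085], [0, 0, 0, 0.029, -0.0378, 0, 0.085], [0, 0, 0, 0.029, -0.0378, 0, 0.085], [0, 0, 0, 0, 0, 0, 0.085]]]' | python3 nudge.py
cat > to.py <<'E'
import sys
from h import *
from workcell import ctrl, imaging, status, order
np.set_printoptions(precision=4,suppress=True)
o=status.get_obs();r=rot(o['tcp_rot']);g=np.array(list(map(float,sys.argv[1:4])))
y=np.radians(10.2);G=R.from_matrix(np.c_[[np.cos(y),np.sin(y),0],[np.sin(y),-np.cos(y),0],[0,0,-1]])
print(o['clock'],o['position'],'d',r.inv().apply(g-o['position']),'rv',(r.inv()*G).as_rotvec(),'F',o['ft_force'],o['finger_gap'],o['finger_force'])
E
python3 to.py 0.548 0.120 0.25
```

```text
clock: 0.6
position: [0.2635, -0.4286, 0.3035]
tcp_rot: [-0.0, 0.996, 0.089, -0.0]
ft_force: [0.8, 0.2, 0.8]
finger_gap: 0.0851
finger_force: 0.0
clock: 1.1
position: [0.3727, -0.2169, 0.3038]
tcp_rot: [0.0, 0.996, 0.089, -0.0]
ft_force: [-0.0, -1.1, -0.7]
finger_gap: 0.0849
finger_force: 0.0
clock: 1.6
position: [0.4613, -0.0433, 0.304]
tcp_rot: [-0.001, 0.996, 0.093, 0.001]
ft_force: [-0.4, -0.3, -0.3]
finger_gap: 0.0849
finger_force: 0.0
1.6 [ 0.4613 -0.0433  0.304 ] d [ 0.1154 -0.1443  0.0545] rv [-0.0018 -0.0014  0.0085] F [-0.3681 -0.2689 -0.2734] 0.08490054594179118 0.0
```

Scaled: 0.008 rad / 3.1416 = 0.0025.

```bash
echo '[[[0, 0, 0.0025, 0.0288, -0.036, 0.013, 0.085], [0, 0, 0, 0.0288, -0.036, 0.013, 0.085], [0, 0, 0, 0.0288, -0.036, 0.013, 0.085], [0, 0, 0, 0.0288, -0.036, 0.013, 0.085], [0, 0, 0, 0, 0, 0, 0.085]]]' | python3 nudge.py >/dev/null
python3 to.py 0.548 0.120 0.144
```

```text
2.1 [0.5484 0.1179 0.2491] d [ 0.0003 -0.0017  0.1052] rv [-0.0045  0.0034 -0.001 ] F [-1.5295 -0.4723 -1.2214] 0.08483802579984322 0.0
```

```bash
echo '[[[0, 0, 0, 0.0003, -0.0017, 0.035, 0.085], [0, 0, 0, 0, 0, 0.035, 0.085], [0, 0, 0, 0, 0, 0.02, 0.085], [0, 0, 0, 0, 0, 0.015, 0.085], [0, 0, 0, 0, 0, 0, 0.085]]]' | python3 nudge.py |tail -4
echo '[[[0, 0, 0, 0, 0, 0, 0.0], [0, 0, 0, 0, 0, 0, 0.0], [0, 0, 0, 0, 0, 0, 0.0], [0, 0, 0, 0, 0, 0, 0.0], [0, 0, 0, 0, 0, 0, 0.0]]]' | python3 nudge.py 60|tail -4
python3 to.py 0.548 0.120 0.144
```

```text
tcp_rot: [0.0, 0.996, 0.085, -0.002]
ft_force: [0.0, 0.1, 0.3]
finger_gap: 0.0853
finger_force: 0.0
tcp_rot: [-0.004, 0.996, 0.087, 0.001]
ft_force: [-2.8, 5.9, 5.2]
finger_gap: 0.0151
finger_force: 59.3
3.1 [0.548  0.1197 0.1484] d [ 0.0001 -0.0003  0.0044] rv [-0.0072 -0.0026 -0.0036] F [-2.7876  5.8837  5.2367] 0.015115768844938001 59.295644760131836
```

The bar is gripped (opening 15 mm). I'll pull slowly.

```bash
echo '[[[0, 0, 0, -0.01, 0, 0, 0], [0, 0, 0, -0.015, 0, 0, 0], [0, 0, 0, -0.015, 0, 0, 0], [0, 0, 0, -0.015, 0, 0, 0], [0, 0, 0, -0.015, 0, 0, 0]]]' | python3 nudge.py |tail -3
echo '[[[0, 0, 0, -0.012, 0, 0, 0], [0, 0, 0, -0.012, 0, 0, 0], [0, 0, 0, -0.008, 0, 0, 0], [0, 0, 0, -0.005, 0, 0, 0], [0, 0, 0, 0, 0, 0, 0]]]' | python3 nudge.py|tail -3
python3 to.py 0.548 0.1197 0.1484
```

```text
ft_force: [6.6, 21.4, -1.4]
finger_gap: 0.0153
finger_force: 59.5
ft_force: [0.3, 20.6, 1.7]
finger_gap: 0.0147
finger_force: 64.7
4.1 [0.4438 0.1005 0.1484] d [ 0.1059 -0.0009  0.0006] rv [-0.005  -0.0056 -0.004 ] F [ 0.2993 20.6246  1.6847] 0.014671499547591628 64.74629066884518
```

```bash
echo '[[[0, 0, 0, -0.004, -0.001, 0, 0], [0, 0, 0, -0.003, -0.001, 0, 0], [0, 0, 0, 0, 0, 0, 0], [0, 0, 0, 0, 0, 0, 0]]]' | python3 nudge.py|tail -3
python3 to.py 0.548 0.1197 0.1484
```

```text
ft_force: [1.7, 11.7, 2.5]
finger_gap: 0.0148
finger_force: 64.9
4.5 [0.4372 0.0996 0.1484] d [ 0.1126 -0.0008  0.0006] rv [-0.0029 -0.0052 -0.0054] F [ 1.6968 11.7105  2.4658] 0.01475677603963124 64.90170456469059
```

```bash
echo '[[[0, 0, 0, -0.002, -0.001, 0, 0], [0, 0, 0, -0.001, 0, 0, 0], [0, 0, 0, 0, 0, 0, 0], [0, 0, 0, 0, 0, 0, 0]]]' | python3 nudge.py|tail -3
python3 to.py 0.548 0.1197 0.1484
```

```text
ft_force: [4.5, 9.7, 3.6]
finger_gap: 0.0151
finger_force: 64.9
4.9 [0.4344 0.0992 0.1484] d [ 0.1155 -0.0008  0.0006] rv [-0.0018 -0.0052 -0.0062] F [4.4729 9.6707 3.6378] 0.015061148449898738 64.87296804785728
```

The tray is out 0.1155 m. I'll open the fingers, then lift and look.

```bash
echo '[[[0, 0, 0, 0, 0, 0, 0.085], [0, 0, 0, 0, 0, 0, 0.085], [0, 0, 0, 0, 0, 0, 0.085], [0, 0, 0, 0, 0, 0, 0.085], [0, 0, 0, 0, 0, 0, 0.085]]]' | python3 nudge.py|tail -3
echo '[[[0, 0, 0, 0, 0, -0.02, 0.085], [0, 0, 0, 0, 0, -0.04, 0.085], [0, 0, 0, 0, 0, -0.04, 0.085], [0, 0, 0, 0, 0, 0, 0.085], [0, 0, 0, 0, 0, 0, 0.085]]]' | python3 nudge.py|tail -3
python3 to.py 0.6204 0.1950 0.26
python3 - <<'E'
from workcell import ctrl, imaging, status, order
import cv2
cv2.imwrite('pics/side1.png',imaging.grab_frame('side')['image'])
E
```

```text
ft_force: [0.1, -0.2, 0.8]
finger_gap: 0.0843
finger_force: 0.0
ft_force: [0.9, -0.1, -0.6]
finger_gap: 0.0849
finger_force: 0.0
5.9 [0.4331 0.0969 0.2474] d [ 0.2011 -0.0652 -0.0123] rv [ 0.001  -0.0016 -0.0087] F [ 0.8719 -0.1055 -0.6071] 0.08490242130010248 0.0
```

View pics/side1.png

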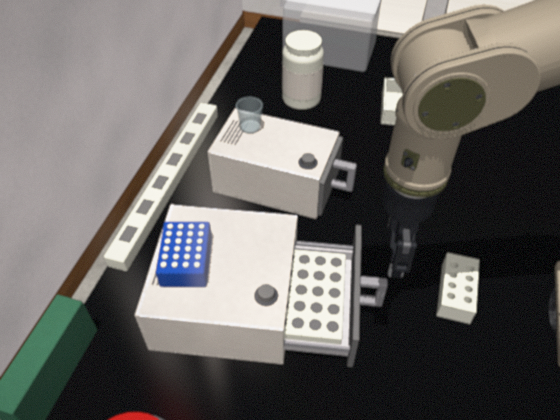

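The tray is locked out with the handle bar free of the fingers: the panel is at (355,295) and the bar at (380,290). The narrow tray is still shut. I'll close the fingers and go above the button.

Scaled: -0.008 rad / 3.1416 = -0.0025.

```bash
echo '[[[0, 0, -0.0025, 0.04, -0.013, -0.002, 0], [0, 0, 0, 0.04, -0.013, -0.002, 0], [0, 0, 0, 0.04, -0.013, -0.002, 0], [0, 0, 0, 0.04, -0.013, -0.003, 0], [0, 0, 0, 0.041, -0.013, -0.003, 0]]]' | python3 nudge.py >/dev/null
echo '[[[0, 0, 0, 0, 0, 0, 0], [0, 0, 0, 0, 0, 0, 0]]]' | python3 nudge.py |tail -3
python3 to.py 0.6204 0.1946 0.222
```

```text
ft_force: [-0.4, -0.1, 0.2]
finger_gap: 0.0001
finger_force: 0.0
6.65 [0.6188 0.197  0.2563] d [0.0013 0.0027 0.0343] rv [-0.001   0.004   0.0013] F [-0.431  -0.0827  0.2497] 7.108618403049663e-05 0.0
```

```bash
echo '[[[0, 0, 0, 0.0013, 0.0027, 0.02, 0], [0, 0, 0, 0, 0, 0.014, 0], [0, 0, 0, 0, 0, 0.006, 0], [0, 0, 0, 0, 0, 0.005, 0], [0, 0, 0, 0, 0, 0, 0]]]' | python3 nudge.py |tail -3
python3 to.py 0.6204 0.1946 0.200
```

```text
ft_force: [-0.5, -1.3, 0.5]
finger_gap: -0.0
finger_force: 0.0
7.15 [0.6207 0.1936 0.2136] d [-0.0001 -0.0011  0.0136] rv [ 0.0004  0.0006 -0.0002] F [-0.4846 -1.2689  0.5299] -1.823293490446124e-05 0.0
```

```bash
echo '[[[0, 0, 0, 0, -0.001, 0.004, 0], [0, 0, 0, 0, 0, 0.003, 0], [0, 0, 0, 0, 0, 0.002, 0], [0, 0, 0, 0, 0, 0.002, 0], [0, 0, 0, 0, 0, 0, 0]]]' | python3 nudge.py |tail -3
python3 to.py 0.6204 0.1946 0.200
```

```text
ft_force: [0.6, 0.9, 2.5]
finger_gap: 0.0004
finger_force: 1.8
7.65 [0.6211 0.1951 0.203 ] d [-0.0008  0.0003  0.003 ] rv [-0.0004 -0.0008 -0.    ] F [0.6353 0.8657 2.4935] 0.00035005699199807023 1.7624582536518574
```

```bash
echo '[[[0, 0, 0, 0, 0, 0.0015, 0], [0, 0, 0, 0, 0, 0.001, 0], [0, 0, 0, 0, 0, 0, 0]]]' | python3 nudge.py |tail -3
echo '[[[0, 0, 0, 0, 0, -0.01, 0], [0, 0, 0, 0, 0, -0.03, 0], [0, 0, 0, 0, 0, -0.04, 0], [0, 0, 0, 0, 0, -0.02, 0], [0, 0, 0, 0, 0, 0, 0]]]' | python3 nudge.py |tail -3
for i in 1 2 3 4 5; do echo '[[[0, 0, 0, 0, 0, 0, 0], [0, 0, 0, 0, 0, 0, 0], [0, 0, 0, 0, 0, 0, 0], [0, 0, 0, 0, 0, 0, 0], [0, 0, 0, 0, 0, 0, 0]]]' | python3 nudge.py>/dev/null; done
python3 to.py 0.62 0.195 0.3
python3 - <<'E'
from workcell import ctrl, imaging, status, order
import cv2
cv2.imwrite('pics/side2.png',imaging.grab_frame('side')['image'])
E
```

```text
ft_force: [1.1, 3.0, 4.3]
finger_gap: -0.0
finger_force: 2.1
ft_force: [-0.5, 0.2, 1.0]
finger_gap: 0.0001
finger_force: 0.0
10.95 [0.6209 0.1948 0.3004] d [-0.0009 -0.0004  0.0004] rv [ 0.0001 -0.0001 -0.0003] F [ 0.0107 -0.3085  0.4499] -3.636626165499754e-05 0.0
```

View pics/side2.png

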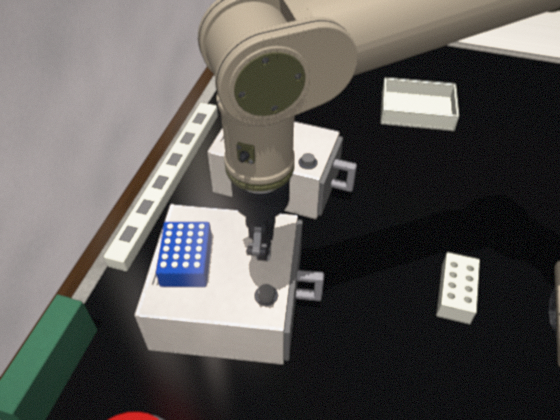

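The tray looks home, with the handle at (311,286) as at the start, and the arm is clear. I'll compare pixels around the handle numerically and hand in.

Run:
```python
import cv2,numpy as np
from workcell import ctrl, imaging, status, order
a,b=[cv2.cvtColor(cv2.imread(f'pics/side{i}.png'),6)[265:310,303:335].astype(np.float32) for i in(0,2)]
s=cv2.phaseCorrelate(a,b);print(s)
if abs(s[0][0])<.7: print(order.hand_in())
```

```text
((0.010465568503780887, 0.5591041479050283), 0.8902468866772122)
the job is handed in; nothing more can be done
None
```

The wide unit's tray was pulled out, stayed locked by itself after I let go, and ran home when I pressed the release button; the narrow tray stayed shut and the job is handed in at about 11 s.

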